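Meter two grinding rods from the scoop into the tray

ROBOT

A 7-joint arm with a two-finger parallel gripper is mounted at the origin on a cart in front of the work surface, level with it; the furniture and walls round the work are solid. World frame = base frame: x ahead of the robot, y to its left, z up, the work surface at z = 0. Lengths are in m, angles in rad, forces in N, time in s.
With the tool pointing down it reaches from about 0.425 to 0.825 m from the base axis. Payload 3.6 kg.
Tool frame: the origin (TCP) lies where the fingers leave the gripper's body, on its centre line; the fingertips stand 73 mm ahead of it and the grasp point (between the pads) lies 54 mm ahead of it; z points along the fingers, y is the line along which they close (so a half turn about z gives the same grasp; the last joint's range is limited). The gripper opens to 85 mm and grips with 20 to 120 N. Pads are 22 mm wide; open, the fingers measure 114 mm over their backs; the gripper's body (76 mm by 85 mm) begins 54 mm behind the grasp point. The pads swing forward as they close: fully open they stand 13 mm farther back than shut.
Start: joints at [1.163, 0.615, -0.013, 1.423, 0.008, 1.103, -0.04], TCP at [0.242, -0.603, 0.304] pointing down, gripper open.
Joint ranges: [-3.12, 3.12], [-0.3, 2.06], [-1.34, 1.32], [0.26, 2.42], [-1.36, 4.5], [0.01, 1.98], [-2.84, 2.84]. Speed limits (rad/s): [2.79, 2.79, 3.14, 3.14, 3.14, 3.14, 3.14].

INTERFACE

Orientations are given as a unit quaternion [x, y, z, w].
In Python, from station import arm, snapshot, camera_info, ticket gives the robot as it stands. Calls block until the motion is done:
- arm.movep(position, orientation): joint-space move of the TCP to a pose.
- arm.line_to(position, velocity=0.15, ori=None): straight line of the TCP; ori=None keeps the orientation; velocity is the mean speed in m/s.
- arm.move_j(angles): joint-space move.
- arm.move_gripper(opening, effort=None): opening from 0.0 (shut) to 1.0 (fully open); effort is the grip in N (None keeps the last); returns when the fingers have stopped.
- arm.pause(seconds).
- arm.ik(position, orientation): joint angles nearest the present ones, or None.
- snapshot(name): name is "scene" or "side" or "wrist"; returns the picture (420x560x3 uint8, blue, green, red); there is no depth.
- camera_info(name): a dict with "fx", "fy", "cx", "cy" (pixels), "R" (3x3) and "t" (3): a world point X has camera coordinates R X + t; the wrist camera has in their place "T_tool_cam" (4x4, takes a point from camera to tool coordinates, whose origin is the TCP and whose axes are the flange's). Camera axes: x right, y down, z forward; pixel columns grow to the right and rows downward; lengths in m; the calibration is good to about 2 mm. A picture is of the moment at which its call begins: read the wrist's pose just before it. camera_info takes no time and is no camera call.
A pose or a line that the arm cannot do raises arm.MotionError and nothing moves.
- ticket.finish_job(): hands the job in; it is judged then, once.
Readings, each from a call of its own:
- arm.read_time(): time.
- arm.read_joint_positions(): joint angles.
- arm.read_dq(): joint speeds.
- arm.read_effort(): joint torques, N m.
- arm.read_tool_pos(): TCP position.
- arm.read_eef_rot(): TCP orientation.
- arm.read_ft_force(): force on the tool from outside, world axes, zero at the start.
- arm.read_wrist_torque(): the same for the moment, N m.
- arm.read_opening(): opening from 0.0 (shut) to 1.0 (fully open).
- arm.read_finger_force(): force on a finger pad.
Only numpy, scipy, OpenCV 4.12 (cv2) and the standard library are available. Lean on these libraries where they do the work, as an engineer would, in place of code of your own. Each camera call takes 0.05 s, during which the arm holds its last target. There are 200 camera calls.

TASK

Pick up the steel scoop by its handle, hold its lip low over the steel tray and tilt it slowly until just two of its five dark ceramic grinding rods have rolled out into the tray. Then set the scoop with the other three rods back on the rubber mat, standing level with all of its feet on the mat, and let go. Move the rods only by tilting the scoop, never with the fingers or by dropping them from high up, and leave the tray and everything else where they stand.

Things in the scene. Friction and masses are not known exactly. Their poses are not given: they have to be found in the camera images.
- scoop: Open ribbed steel scoop, loose, 0.30 kg empty, 0.68 kg with rods; 130 long, 80 wide, 116 mm high over the handle. Origin: centre of its underside at foot level, z up; open lip at its -x end, end wall at +x, y across it, along the rods. Two foot bars (12 x 80 mm, at x = -44, +44 mm). The floor is humped, highest at x = 0 (29 mm up); each rod lies in its own slot 12 mm wide between cross ribs, 23.5 mm apart.
- scoop_handle (a point): Centre of the scoop's handle, 104 mm above its feet, over its middle: a black bar 18 mm thick along the scoop's x, 24 mm high, 84 mm long along its y, on two side posts (72 mm clear between them). Grip it from above across the 18 mm; from the bar's underside 44 mm are free down to the rods. Axes as the scoop.
- scoop_lip (a point): Middle of the pouring lip's edge, at x = -59, z = +16 mm from the scoop's origin; axes as the scoop. The rods lie at falling slopes, so with the scoop turned lip-down about its y they roll out one by one: rod 1 at about 0.33 rad from level, rod 2 at 0.48, rod 3 at 0.64 (each +-0.03, later if turned fast); 0.55 held leaves three in. Tilted so, the front foot is 6 mm lower than the lip.
- mat: Flat black rubber mat, fixed, 190 x 140 x 4 mm; origin at the centre of its underside (top at z = +4 mm); its x axis is its 190 mm length. The scoop stands on it at the start.
- tray: Shallow stainless instrument tray, loose (0.42 kg), 170 mm along its x, 260 mm along its y, rim 24 mm high; origin at the centre of its underside, the floor 2 mm above. Inside at the floor 140 x 230 mm.
- cup_a: Bystander: screw-cap specimen cup, diameter 60, 70 mm high; origin at the centre of its underside.
- cup_c: Bystander: screw-cap specimen cup like the other, diameter 60, 70 mm high; origin at the centre of its underside.
- bottle: Bystander: reagent bottle, diameter 42, 98 mm high; origin at the centre of its underside.
- rod_1_centre (a point): Centre of dark grey ceramic grinding rod 1 of 5, a plain cylinder 20 mm in diameter and 64 mm long, about 75 g (some 20 % more or less); the one nearest the lip, first to roll out. All five look alike; y is its long axis.
- rod_2_centre (a point): Centre of dark grey ceramic grinding rod 2 of 5, a plain cylinder 20 mm in diameter and 64 mm long, about 75 g (some 20 % more or less); second from the lip. All five look alike; y is its long axis.
- rod_3_centre (a point): Centre of dark grey ceramic grinding rod 3 of 5, a plain cylinder 20 mm in diameter and 64 mm long, about 75 g (some 20 % more or less); the middle one. All five look alike; y is its long axis.
- rod_4_centre (a point): Centre of dark grey ceramic grinding rod 4 of 5, a plain cylinder 20 mm in diameter and 64 mm long, about 75 g (some 20 % more or less); fourth from the lip. All five look alike; y is its long axis.
- rod_5_centre (a point): Centre of dark grey ceramic grinding rod 5 of 5, a plain cylinder 20 mm in diameter and 64 mm long, about 75 g (some 20 % more or less); the one farthest from the lip. All five look alike; y is its long axis.

How it is judged:
By the outcome, as a careful person would: the job done as asked, in the order asked, and still so for the second after the job is handed in, with the robot touching nothing.
It also fails if it takes over 67 s, if anything falls off the work surface, if the arm or the gripper's body presses on something with over 40 N, if the wrist force passes 120 N, or if a joint passes its speed limit or range.

## Working session

There is one attempt and no reset: what is moved stays moved. The work goes in short steps, each a Python script; the robot and the scene stay as the last script left them, time stands still between calls to the robot, and variables do not carry over. Pictures are saved under pics/ and viewed, at most 10 in all, crops included, and the job is handed in when it is done.

```bash
mkdir -p pics; ls; python3 - <<'E'
from station import *
import cv2,numpy as np
for n in("scene","side"):
    cv2.imwrite(f"pics/{n}0.png",snapshot(n)); i=camera_info(n); print(n,{k:np.round(v,3).tolist() for k,v in i.items()})
print({k:np.round(v,4).tolist() for k,v in camera_info("wrist").items()})
print(arm.read_time(),arm.read_eef_rot(),arm.read_tool_pos())
E
```

```text
pics
scene {'fx': 400.751, 'fy': 400.751, 'cx': 279.449, 'cy': 204.981, 'R': [[-0.397, -0.918, 0.003], [-0.796, 0.343, -0.498], [0.456, -0.2, -0.867]], 't': [0.177, 0.492, 1.057]}
side {'fx': 409.964, 'fy': 409.964, 'cx': 276.027, 'cy': 209.396, 'R': [[-0.735, -0.678, -0.013], [-0.595, 0.654, -0.467], [0.325, -0.335, -0.884]], 't': [0.377, 0.375, 0.984]}
{'fx': 319.4822, 'fy': 319.4822, 'cx': 279.0351, 'cy': 211.9448, 'T_tool_cam': [[0.0003, -0.9601, -0.2797, 0.0704], [1.0, 0.0001, 0.0009, 0.0001], [-0.0008, -0.2797, 0.9601, -0.0714], [0.0, 0.0, 0.0, 1.0]]}
0.1 [ 9.81929956e-01  1.89241097e-01 -2.38504656e-04 -1.14569963e-03] [ 0.24135916 -0.60295981  0.30283713]
```

View pics/scene0.png

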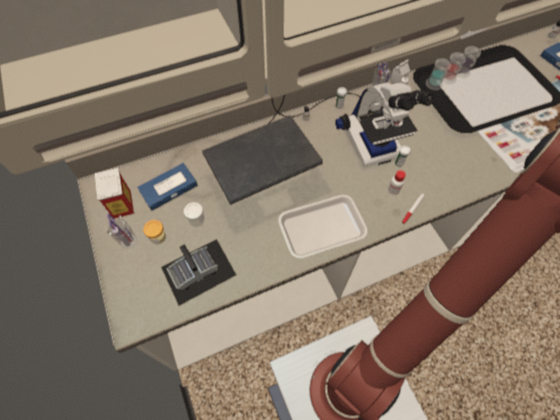

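View pics/side0.png

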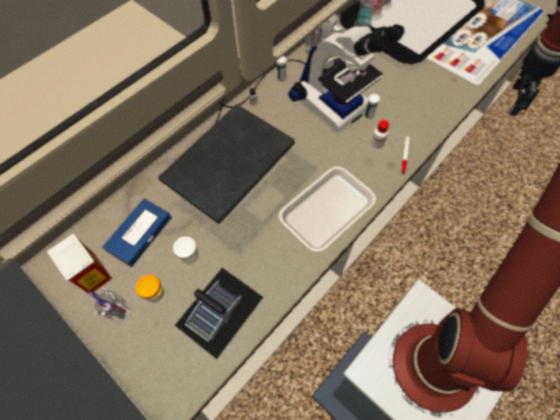

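The scene view shows the scoop at about (192,268) on the mat, the tray at (322,226), the cups at (154,230) and (194,212), and the bottle near (398,180). The side view agrees. Next I'll work out rough positions and zoom in.

```bash
cat > h.py <<'E'
from station import *
import cv2,numpy as np
from scipy.spatial.transform import Rotation as Ro
def ray(n,uv,z,pose=None):
    i=camera_info(n)
    d=np.array([(uv[0]-i["cx"])/i["fx"],(uv[1]-i["cy"])/i["fy"],1])
    if n=="wrist":
        p,q=pose; T=np.array(i["T_tool_cam"]); R=Ro.from_quat(q).as_matrix()
        o=np.array(p)+R@T[:3,3]; d=R@T[:3,:3]@d
    else:
        R=np.array(i["R"]); o=-R.T@np.array(i["t"]); d=R.T@d
    return o+d*(z-o[2])/d[2]
def proj(n,X,pose=None):
    i=camera_info(n)
    if n=="wrist":
        p,q=pose; T=np.array(i["T_tool_cam"]); R=Ro.from_quat(q).as_matrix()
        c=T[:3,:3].T@(R.T@(np.array(X)-p)-T[:3,3])
    else: c=np.array(i["R"])@X+np.array(i["t"])
    return np.array([i["fx"]*c[0]/c[2]+i["cx"],i["fy"]*c[1]/c[2]+i["cy"]])
E
python3 - <<'E'
from h import *
for nm,uv,z in [("mat a",(162,268),.004),("mat b",(219,242),.004),("mat c",(235,273),.004),("mat d",(178,301),.004),("cup",(154,229),.07),("cupw",(194,211),.07),("bottle",(400,176),.098),("tray l",(279,215),.024),("tray t",(350,197),.024),("tray r",(367,234),.024),("tray b",(292,256),.024)]:
    print(nm,ray("scene",uv,z).round(3))
a=cv2.imread("pics/scene0.png")[190:310,130:290];b=cv2.imread("pics/side0.png")[255:365,165:275]
cv2.imwrite("pics/crop.png",np.hstack([cv2.resize(a,(480,360),interpolation=2),cv2.resize(b,(320,320),interpolation=2)[:360] if 0 else cv2.resize(b,(320,360),interpolation=2)]))
E
```

```text
mat a [0.527 0.355 0.004]
mat b [0.541 0.167 0.004]
mat c [0.424 0.156 0.004]
mat d [0.409 0.339 0.004]
cup [0.628 0.335 0.07 ]
cupw [0.64  0.205 0.07 ]
bottle [ 0.485 -0.437  0.098]
tray l [ 0.545 -0.042  0.024]
tray t [ 0.514 -0.285  0.024]
tray r [ 0.373 -0.269  0.024]
tray b [ 0.398 -0.022  0.024]
```

View pics/crop.png

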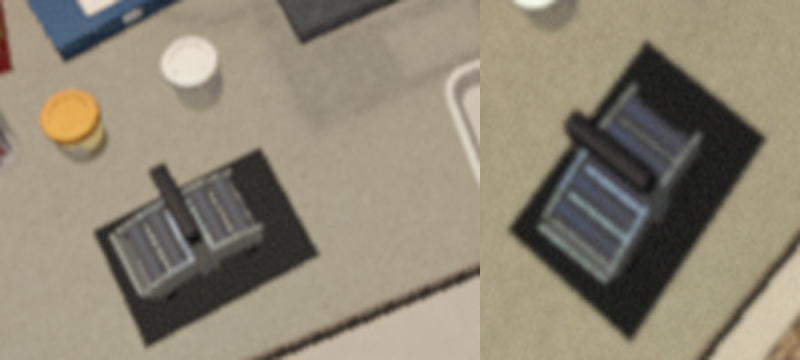

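Approximate positions: mat centre (0.475, 0.254), its long side 94° from world x. The tray is centred near (0.457, -0.155). The scoop stands on the mat with its handle bar across world y. I'll move the wrist camera over it to see which way the lip faces.

```bash
python3 - <<'E'
from h import *
q=Ro.from_matrix(np.array([[1,0,0],[0,-1,0],[0,0,-1]]).T).as_quat()
print(arm.ik([.47,.265,.33],q))
arm.movep([.47,.265,.33],q)
p,r=arm.read_tool_pos(),arm.read_eef_rot()
np.savez("w1.npz",p=p,r=r); cv2.imwrite("pics/w1.png",snapshot("wrist"));print(p,r,arm.read_time(),arm.read_ft_force())
E
```

```text
[-0.15013442  0.47430791 -0.61068035  1.69523108  0.30348996  1.06821005
 -2.42757021]
[0.47056321 0.26422167 0.32986554] [ 9.99999628e-01 -8.25682266e-04  4.24842481e-05  2.44405553e-04] 3.2917 [-0.2167348   1.23585478  0.29158664]
```

View pics/w1.png

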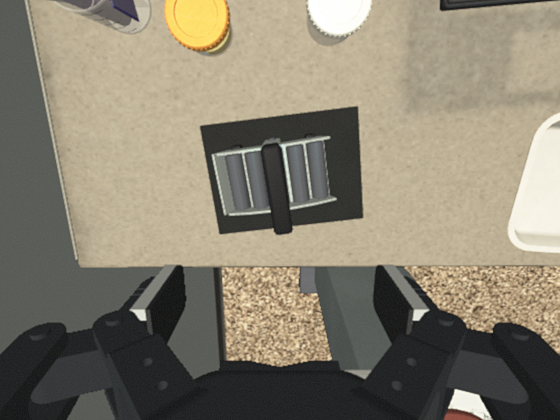

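The lip is on the right, at about (330,168) and facing world -y towards the tray. The end wall is on the left. The bar runs from (271,143) to (283,229), and the mat corners are (201,126), (358,107), (362,217) and (219,233).

```bash
python3 - <<'E'
from h import *
d=np.load("w1.npz");P=(d["p"],d["r"])
def w(u,z): return ray("wrist",u,z,P)
a=w((271,141),.12);b=w((283.5,233),.116);print("bar",a.round(4),b.round(4),"len",np.linalg.norm((a-b)[:2]))
c=(a+b)/2;v=a-b;print("centre",c.round(4),"bar yaw deg",np.degrees(np.arctan2(v[1],v[0])))
M=[w(u,.004) for u in((201,126),(358,107),(362,217),(219,233))]
for m in M:print("mat",m.round(4))
print("mat c",np.mean(M,0).round(4))
for u,z in [((213,152),.04),((330,137),.04),((335,200),.04),((226,215),.04)]:print("scoop corner",w(u,z).round(4))
print("tray",w((560,113),.024).round(3),w((512,247),.024).round(3))
s=snapshot("scene");cv2.imwrite("pics/s1.png",s)
cv2.imwrite("pics/tz.png",cv2.resize(s[170:280,255:395],(770,600),interpolation=2))
cv2.imwrite("pics/wz.png",cv2.resize(cv2.imread("pics/w1.png")[95:245,190:370],(720,600),interpolation=2))
E
```

```text
bar [0.5229 0.2703 0.12  ] [0.4373 0.2593 0.116 ] len 0.08630432879909926
centre [0.4801 0.2648 0.118 ] bar yaw deg 7.351679309132266
mat [0.5331 0.357  0.004 ]
mat [0.5546 0.1699 0.004 ]
mat [0.4185 0.1555 0.004 ]
mat [0.3967 0.3427 0.004 ]
mat c [0.4757 0.2563 0.004 ]
scoop corner [0.5058 0.3371 0.04  ]
scoop corner [0.5219 0.2072 0.04  ]
scoop corner [0.4504 0.1982 0.04  ]
scoop corner [0.4323 0.3261 0.04  ]
tray [ 0.547 -0.054  0.024] [ 0.384 -0.033  0.024]
```

View pics/wz.png

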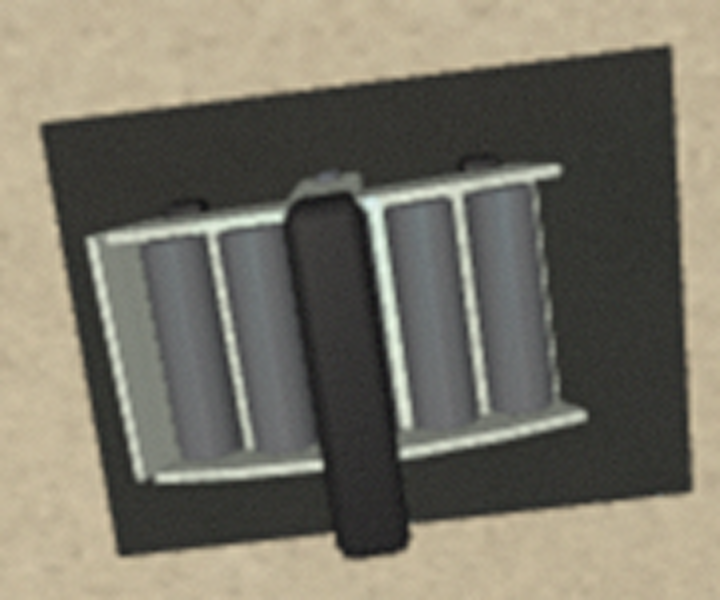

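View pics/tz.png

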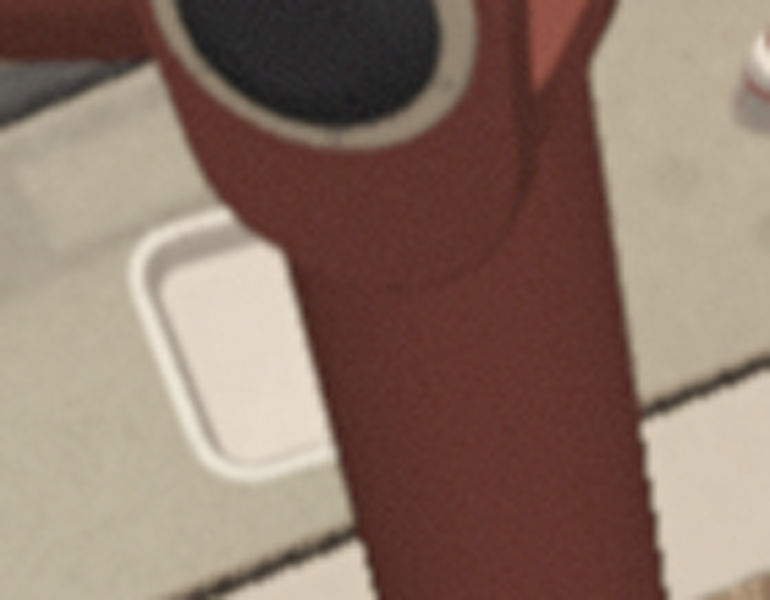

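The scoop's yaw is 97.2° and its bar centre is at (0.480, 0.265). The length of 86 mm fits the 84 mm bar. In the second crop the arm covers most of the tray, so I'll fit the tray from the first scene picture and check IK along the whole path.

```bash
cat >> h.py <<'E'
def tool(yaw,tilt=0):
    u=np.array([np.cos(yaw),np.sin(yaw),0])
    return Ro.from_rotvec(tilt*u)*Ro.from_euler('z',yaw)*Ro.from_matrix([[1,0,0],[0,-1,0],[0,0,-1]])
def tcp_for_lip(lip,yaw,tilt,dz=0):
    # tool frame: x along bar, y = -scoop x, z down; lip from TCP: -59 mm in scoop x, 16-104-54 mm in z
    R=tool(yaw,tilt); return np.array(lip)-R.apply([0,.059,.142+dz]),R.as_quat()
E
python3 - <<'E'
from h import *
s=cv2.imread("pics/scene0.png")
X=np.array([[.33,0.02,.024],[.60,.02,.024],[.60,-.34,.024],[.33,-.34,.024]])
px=np.float32([proj("scene",x) for x in X])
dst=np.float32([[(.02-x[1])*1000*2,(.60-x[0])*1000*2] for x in X])
W=cv2.warpPerspective(s,cv2.getPerspectiveTransform(px,dst),(720,540),flags=2)
cv2.imwrite("pics/warp.png",W)
g=cv2.GaussianBlur(W,(5,5),0).min(axis=2)
t,m=cv2.threshold(g,0,255,cv2.THRESH_OTSU)
m[:, :]=cv2.morphologyEx(m,cv2.MORPH_CLOSE,np.ones((9,9)))
for c in sorted(cv2.findContours(m,0,2)[0],key=cv2.contourArea)[-2:]:
    r=cv2.minAreaRect(c);print(t,"centre",.60-r[0][1]/2000,.02-r[0][0]/2000,"size mm",np.array(r[1])/2,r[2])
q=tool(np.radians(7.2)).as_quat();print(arm.ik([.48,.265,.162],q))
ty=np.radians(-7.3);e=np.array([.127,.992])
l=np.array([.457,-.155])+.04*e
for z,t in[(.06,0),(.036,.25),(.036,.55),(.036,.6)]:
    p,q=tcp_for_lip([*l,z],ty,t);print(z,t,p.round(3),arm.ik(p,q))
E
```

```text
154.0 centre 0.45861761474609375 -0.1536831970214844 size mm [262.91116333 173.04675293] 4.3288750648498535
[-0.21706794  0.6936812  -0.51593836  1.8616104   0.50018398  0.71779076
 -2.46398041]
0.06 0 [ 0.47  -0.057  0.202] [ 0.41735902  0.53420776 -0.49711393  2.03106443  0.40124719  0.67090483
 -2.03854852]
0.036 0.25 [ 0.465 -0.093  0.188] [ 0.72054362  0.62188208 -0.67214198  2.02427995  0.20930972  0.62132602
 -1.72396155]
0.036 0.55 [ 0.459 -0.139  0.188] [ 0.98866698  0.74947394 -0.79617476  1.95648332 -0.04623528  0.72249696
 -1.34505543]
0.036 0.6 [ 0.458 -0.147  0.187] [ 1.02495674  0.77820455 -0.81374654  1.94209553 -0.07243815  0.74694435
 -1.30151186]
```

The tray fit gives centre (0.4586, -0.1537), size 263 x 173 mm (expected 260 x 170) and yaw -4.3°. IK works along the whole path. Grasping now.

```bash
python3 - <<'E'
from h import *
q=tool(np.radians(7.2)).as_quat()
arm.movep([.480,.265,.23],q)
arm.line_to([.480,.265,.162],0.08)
f0=arm.read_ft_force()
arm.move_gripper(0.0,80)
print(arm.read_opening(),arm.read_finger_force(),f0,arm.read_ft_force(),arm.read_tool_pos())
np.save("grasp.npy",np.r_[arm.read_tool_pos(),arm.read_eef_rot()])
arm.line_to([.480,.265,.172],0.03); arm.pause(.3)
print(arm.read_ft_force(),arm.read_wrist_torque())
arm.line_to([.480,.265,.222],0.1); arm.pause(.2)
print(arm.read_ft_force(),arm.read_tool_pos(),arm.read_time())
cv2.imwrite("pics/w2.png",snapshot("wrist"))
E
```

```text
0.1988967942372232 78.5404908657074 [0.09481826 0.12591595 0.21094551] [0.26484009 1.32907738 0.37994481] [0.48007767 0.26577138 0.16222366]
[ 0.10970662 -0.54596515 -6.70932304] [ 0.02919161 -0.01460274  0.0050238 ]
[-0.81620322  0.11938648 -6.68686715] [0.47964984 0.26465022 0.22115869] 7.0833
```

View pics/w2.png

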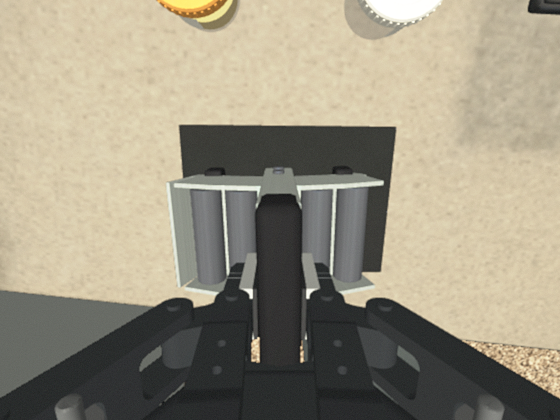

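The scoop is held squarely, with the bar vertical in the image at column 279, and the force of 6.7 N matches 0.68 kg. All five rods are still in. Next I'll carry it over the tray and tilt slowly to 0.33, reading the force as it goes.

```bash
python3 - <<'E'
from h import *
ty=np.radians(-4.3);e=np.array([.0755,.997])
l=np.array([.4586,-.1537])+.04*e
def go(z,t,v):
    p,q=tcp_for_lip([*l,z],ty,t); arm.line_to(p,v,ori=q)
def rep(t): print(t,"F",arm.read_ft_force().round(2),"t",round(arm.read_time(),2))
go(.08,0,.15); rep(0)
go(.06,0.1,.05); go(.04,.22,.03); arm.pause(.3); rep(.22)
cv2.imwrite("pics/t1.png",snapshot("wrist"))
for t in(.30,.36,.42):
    go(.036,t,.009); arm.pause(.3); rep(t)
s=snapshot("side");cv2.imwrite("pics/sd1.png",s)
cv2.imwrite("pics/t2.png",np.hstack([cv2.resize(s[150:270,250:400],(375,300)),cv2.resize(snapshot("wrist"),(400,300))]))
E
```

```text
0 F [ 0.33  0.2  -6.23] t 9.42
0.22 F [-0.56 -0.24 -7.03] t 11.22
0.3 F [ 0.09 -0.17 -7.4 ] t 13.11
0.36 F [ 0.6   0.52 -6.98] t 14.58
0.42 F [ 0.08 -0.51 -6.58] t 16.06
```

View pics/t2.png

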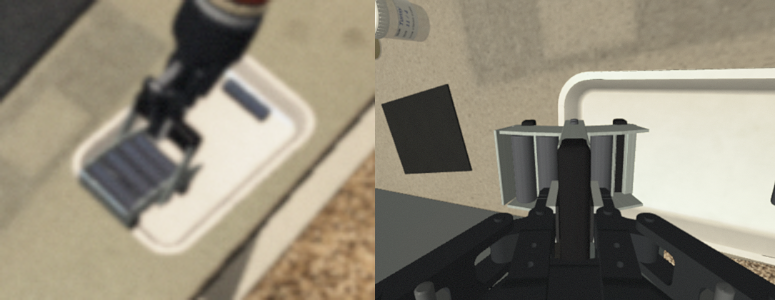

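One rod is out, lying near the tray's far end at about (245,98) in the left half, and slot 1 is empty at (622,165) on the right. I'll continue slowly to 0.54.

```bash
python3 - <<'E'
from h import *
ty=np.radians(-4.3);e=np.array([.0755,.997])
l=np.array([.4586,-.1537])+.04*e
def go(z,t,v):
    p,q=tcp_for_lip([*l,z],ty,t); arm.line_to(p,v,ori=q)
for t in(.48,.515,.54):
    go(.036,t,.008); arm.pause(.4)
    print(t,np.mean([arm.read_ft_force()[2] for _ in range(5)]),arm.read_time(), Ro.from_quat(arm.read_eef_rot()).as_matrix()[:,2].round(3))
s=snapshot("side");w=snapshot("wrist")
cv2.imwrite("pics/t3.png",np.hstack([cv2.resize(s[150:270,250:400],(375,300)),cv2.resize(w,(400,300))]))
E
```

```text
0.48 -6.618827038669838 17.8583 [ 0.035  0.46  -0.887]
0.515 -5.731103961955192 19.0833 [ 0.037  0.491 -0.87 ]
0.54 -5.528996422671689 20.1167 [ 0.038  0.513 -0.858]
```

View pics/t3.png

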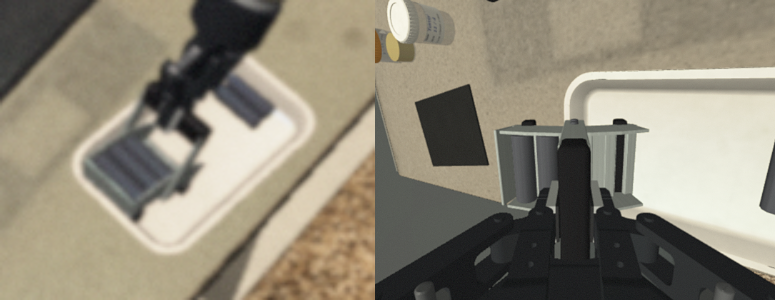

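Two rods now lie side by side at the tray's far end, around (250,95). Both front slots are empty and rods 3–5 are still in the scoop. I'll level it, carry it back and set it down until the mat takes the weight.

```bash
python3 - <<'E'
from h import *
ty=np.radians(-4.3);e=np.array([.0755,.997])
l=np.array([.4586,-.1537])+.04*e
def go(z,t,v):
    p,q=tcp_for_lip([*l,z],ty,t); arm.line_to(p,v,ori=q)
fz=lambda:np.mean([arm.read_ft_force()[2] for _ in range(5)])
go(.045,.35,.03); go(.065,.12,.04); go(.09,0,.04)
q=tool(np.radians(7.2)).as_quat()
arm.line_to([.480,.265,.222],.15,ori=q)
arm.line_to([.480,.265,.170],.06); arm.pause(.4); f=fz(); print("free",f,arm.read_time())
z=.166
while z>.1595:
    arm.line_to([.480,.265,z],.01); arm.pause(.25); d=fz()-f; print(z,round(d,2),arm.read_tool_pos()[2].round(4),arm.read_wrist_torque().round(2))
    if d>3: break
    z-=.001
print(arm.read_time(),arm.read_tool_pos(),arm.read_eef_rot())
cv2.imwrite("pics/sd4.png",snapshot("side")); w=snapshot("wrist")
cv2.imwrite("pics/w4.png",w)
E
```

```text
free -5.144692005271842 26.9833
0.166 0.07 0.1661 [-0.07  0.03  0.07]
0.165 -0.51 0.165 [-0.04  0.02  0.  ]
0.164 -0.18 0.164 [-0.03  0.05 -0.03]
0.163 -0.15 0.163 [-0.06 -0.04  0.05]
0.162 1.42 0.1622 [-0.06 -0.03  0.01]
0.161 11.34 0.1621 [-0.48  0.37 -0.04]
30.2833 [0.48011849 0.26534691 0.16211662] [ 9.98020195e-01  6.28911179e-02  6.23943773e-04 -9.51173804e-05]
```

The mat has the scoop at the same height as before, and the free weight of 5.14 N matches the scoop plus three rods. Releasing and checking.

```bash
python3 - <<'E'
from h import *
arm.line_to([.480,.265,.162],.01); arm.pause(.2)
arm.move_gripper(0.7); print(arm.read_ft_force(),arm.read_finger_force())
arm.line_to([.480,.265,.26],.08)
arm.line_to([.480,.265,.33],.15); arm.pause(.3)
w=snapshot("wrist")
arm.movep([.5,.12,.38],tool(0).as_quat()); arm.pause(.3)
s=snapshot("side")
cv2.imwrite("pics/end.png",np.hstack([cv2.resize(s[150:370,160:400],(400,367)),cv2.resize(w[60:260,180:398],(400,367))]))
print(arm.read_time())
E
```

```text
[-0.54537439 -0.69109005  0.4076843 ] 0.0
34.675
```

View pics/end.png

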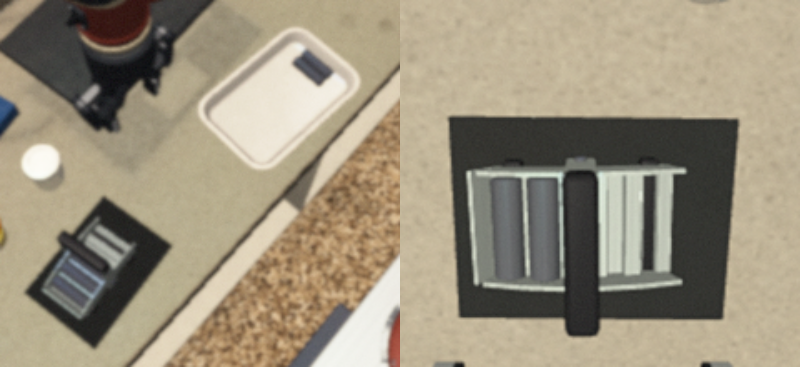

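The tray, unmoved, holds two rods at (313,67). The scoop stands on the mat with rods 4 and 5 visible and rod 3 hidden under the bar, which the measured weight confirms. Handing in.

```bash
python3 -c "
from station import ticket
print(ticket.finish_job())"
```

```text
the job is handed in; nothing more can be done
None
```

I handed the job in at about 35 s: two rods are in the tray, and the scoop with the other three stands released on the mat (rod 3 is hidden under the handle, but the weight matches three rods).

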